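Set and lock the water pressure regulator

TASK

Set the washing machine's water pressure regulator and lock it: put the orange-handled setting key gently over the square on top of the barrel, swing it clockwise until its arm rests against the red-tipped stop post, and leave it there to hold the barrel while you tighten the knurled lock ring clockwise down against the brass housing. Tighten the ring firmly finger-tight, to about 0.4 newton metres and never over 0.7, with the barrel still at the stop setting; then take the key off, lay it flat on the worktop clear of the regulator, and leave the other things where they stand.

Things in the scene. Friction and masses are not known exactly. Their poses are not given: they have to be found in the camera images.
- regulator: brass pressure regulator standing fixed on a 96 x 212 mm aluminium plate, gauge on its front (-x), pipe stubs along y. Origin on the vertical axis of barrel and lock ring, at worktop height. In its frame: plate x -48..48, y -128..84, 6 mm thick; pipes and gauge top out at z 57 mm; brass neck of 42 mm diameter from z 56, its 47 mm wide lock face at z 100; above it the lock ring, then the barrel's shoulder at z 125 and its 24 mm square, z 125 to 137, the top 3 mm bevelled
- stop (a point): centre of the stop post, near its top: upright steel rod 10 mm thick, red tip, up to z 133 mm, on the regulator's plate, 102 mm from the barrel's axis on the regulator's -y side. The key's arm comes against it turning clockwise (seen from above), when the key's yaw is 0.08 rad more (counter-clockwise) than the regulator's
- barrel (a joint): turn of the barrel and its square in the housing, rad, growing clockwise from above; 0 is the stop setting, where the square's sides are parallel to the regulator's x and y. It turns with about 0.05 N m. Ends: -0.9 and 0.6. The square's yaw is the regulator's yaw minus this value. The key has about 0.07 rad of play on the square either way: the barrel comes the last bit to 0 when the lock ring's drag takes up the play
- lock_ring (a joint): how far the knurled lock ring has run down the barrel's thread, relative to the barrel, rad, clockwise from above; 1.2 is where it meets the housing. Drags with 0.08 N m, more than the barrel does, so an unheld barrel turns with it. It sinks 12 mm per full turn
- lock_nip (a joint): how far the ring is wound up after meeting the housing, rad, clockwise: it yields at 0.12 N m and takes 2.0 N m more per rad (0.32 N m at 0.10, 0.52 N m at 0.20). Let go, it springs back to 0.06 at most and stays there, held by its friction. A torque felt while standing still may be up to 0.25 N m less than the torque that turned it
- ring_mid (a point): centre of the knurled steel lock ring, 56 mm in diameter, 14 mm high, on the barrel's axis; nothing beside it below for 40 mm but the 42 mm neck (lock face 47 mm)
- setting_key: loose steel key lying flat, 0.14 kg. Origin: centre of its 25.6 mm square hole, underside. Head 35 x 35 mm, 10 mm thick, counterweight tail to 42 mm along +y; arm 12 wide, 5 thick, to 112 mm along -y; balances on the barrel. Seated, its underside is at z 125 mm. Fits the square four ways; only arm towards the regulator's -y suits the stop
- key_grip (a point): grasp point of the key's upright orange grip, 62 mm from the hole centre along the key's -y, 22 mm above the underside: 14 mm thick (key x), 28 mm long (key y), from 5 to 34 mm above the underside
- key_tip (a point): middle of the key's arm 102 mm from the hole centre, where it meets the post; arm edges 6 mm either side
- tape_1: loose roll of black tape, 58 mm across, 19 mm high; bystander. Origin at the centre of its underside
- dosing_ball: loose pale dosing cup, 66 mm across, 50 mm high; bystander. Origin at the centre of its underside
- bottle_2: loose small brown dropper bottle, 34 mm across, 102 mm high; bystander. Origin at the centre of its underside
Mind the look-alikes: they are no part of the job. There is more than one size of the regulator; the one meant has the size given above.

How it is judged:
By the outcome, as a careful person would: the job done as asked, in the order asked, and still so for the second after the job is handed in, with the robot touching nothing.
It also fails if it takes over 72 s, if anything falls off the work surface, if the arm or the gripper's body presses on something with over 40 N, if the wrist force passes 120 N, or if a joint passes its speed limit or range.

ROBOT

A 7-joint arm with a two-finger parallel gripper is mounted at the origin on a cart in front of the work surface, level with it; the furniture and walls round the work are solid. World frame = base frame: x ahead of the robot, y to its left, z up, the work surface at z = 0. Lengths are in m, angles in rad, forces in N, time in s.
With the tool pointing down it reaches from about 0.425 to 0.875 m from the base axis. Payload 4.7 kg.
Tool frame: the origin (TCP) lies midway between the tips of the shut fingers; the grasp point (between the pads) lies 19 mm behind it (ctrl.grip_point_offset is the distance from the TCP to the grasp point, in m); z points along the fingers, y is the line along which they close (so a half turn about z gives the same grasp; the last joint's range is limited). The gripper opens to 87 mm and grips with 3 to 60 N. Pads are 19 mm wide; open, the fingers measure 117 mm over their backs; the gripper's body (75 mm by 190 mm) begins 51 mm behind the grasp point.
Start: joints at [0.014, 0.321, -0.07, 1.45, 0.023, 1.371, -0.057], TCP at [0.65, -0, 0.223] pointing down, gripper open.
Joint ranges: [-2.86, 2.86], [-0.3, 2.09], [-1.38, 1.24], [0.06, 2.45], [-1.56, 4.7], [0.09, 2.05], [-2.69, 2.69]. Speed limits (rad/s): [2.57, 2.57, 3.14, 3.14, 3.14, 3.14, 3.14].

INTERFACE

Orientations are given as a rotation vector (axis times angle).
In Python, from bench import ctrl gives the robot as it stands.
- The arm moves only by the tool move_arm, never from a script. Its argument "increments" is text: rows parted by semicolons, each of 7 numbers parted by spaces: the shift along the world's x, y, z in mm, then the turn, a rotation vector about the world's x, y, z in degrees, then the closure in counts, from 0 (fully open) to 255 (shut). A call has exactly 8 rows; each row shifts and turns the commanded pose from where the row before left it; what a row does not reach is not made up. A row lasts 1/12 s, in which the tool goes at most 41.7 mm and 7.16 degrees, less where a joint would pass 70% of its speed; a pose out of reach is approached as far as the arm can. A call with a gripper value outside its range is refused whole. The fingers move at their own pace and stop on an object; "grip_force" is the grip in N (left out, the last holds). Time passes only in rows, so rows that do not move let the fingers close, or fill a call up. It gives the time, the measured TCP pose, the force, the opening and the grip force at its end, in the units of the state.
- ctrl.get_state(): the state, without advancing time (a new reading comes with each control period).
- ctrl.get_image(name): name is "scene" or "side" or "wrist"; returns a dict with "frame" (400x640x3 uint8, red, green, blue), "depth" (400x640 float32, m along the optical axis (not along the pixel's ray), 0 where there is no reading), "fx", "fy", "cx", "cy" (pixels), "k1" (the pictures are not rectified: a ray, as slopes to the right and down, at radius r is drawn at 1 + k1 r^2 times it, then the intrinsics apply), "position" and "orientation" of the camera in the world. Camera axes: x right, y down, z forward; pixel columns grow to the right and rows downward; lengths in m; the calibration is good to about 2 mm. A picture is of the moment at which its call begins.
- ctrl.close_job(): hands the job in; it is judged then, once.
Trained networks look in a picture, given as the dict that the camera call returned (one of the last four; its "shot" number tells which), for a name from the list of things; names that differ only in an ending like _2 or _b are one class to them, and where a whole thing is asked for, a point or a joint stands for the part that bears it (a point fixed in the world has none). Each returns a list of dicts, best first, with "score" (0 to 1); they miss things now and then, are a little off and sometimes report something else, mostly with a low value. They report only what shows in the picture. A call takes as long as a camera call. They do not tell look-alikes from the thing itself.
- ctrl.find_in(target, picture): "centre" ([x, y, z] in m, in world coordinates, good to about 4 mm: the middle of the surface that is visible of it).
- ctrl.silhouettes(target, picture): "region" (400x640 bool, what is visible of it).
The state is a dict: "time": time; "joint_positions": joint angles; "qd": joint speeds; "joint_torque": joint torques, N m; "position": TCP position; "tool_rot": TCP orientation; "ft_force": force on the tool from outside, world axes, zero at the start; "torque": the same for the moment, N m; "grip_width": opening from 0.0 (shut) to 1.0 (fully open); "grip_force": force on a finger pad.
Only numpy, scipy, OpenCV 4.12 (cv2) and the standard library are available. Lean on these libraries where they do the work, as an engineer would, in place of code of your own. Each camera call takes 0.05 s, during which the arm holds its last target. There are 200 camera calls.

## Working session

There is one attempt and no reset: what is moved stays moved. The work goes in short steps, Python scripts to look and compute and a tool call to move; the robot and the scene stay as the last step left them, time stands still between calls to the robot, and variables do not carry over. Pictures are saved under pics/ and viewed, at most 10 in all, crops included, and the job is handed in when it is done.

Besides the shell and the picture viewer there is one more tool, called after ">>>" by a JSON object that holds its "name" and its "arguments". move_arm: Moves the arm, as the interface text tells. Its arguments: {"type":"object","properties":{"increments":{"type":"string"},"grip_force":{"type":"number"}},"required":["increments"]}

```bash
ls; mkdir -p pics
cat > h.py <<'E'
import numpy as np, cv2
from scipy.spatial.transform import Rotation as R
from bench import ctrl
def cam(p):
    K=np.array([[p['fx'],0,p['cx']],[0,p['fy'],p['cy']],[0,0,1.]]); D=np.array([p['k1'],0,0,0.])
    o=np.array(p['orientation'],float)
    Rm=R.from_rotvec(o).as_matrix() if o.shape==(3,) else (o if o.shape==(3,3) else R.from_quat(o).as_matrix())
    return K,D,Rm,np.array(p['position'],float)
def proj(p,X):
    K,D,Rm,t=cam(p); X=np.atleast_2d(X).astype(float)
    return cv2.projectPoints((X-t)@Rm,np.zeros(3),np.zeros(3),K,D)[0][:,0]
def cloud(p,mask=None):
    K,D,Rm,t=cam(p); m=p['depth']>0
    if mask is not None: m=m&mask
    v,u=np.nonzero(m); z=p['depth'][v,u]
    s=cv2.undistortPoints(np.stack([u,v],1).astype(float)[:,None],K,D)[:,0]
    return (np.c_[s,np.ones(len(s))]*z[:,None])@Rm.T+t, np.stack([u,v],1)
def save(p,n,crop=None,scale=1):
    f=p['frame'][...,::-1]
    if crop: f=f[crop[1]:crop[3],crop[0]:crop[2]]
    cv2.imwrite('pics/'+n,cv2.resize(f,None,fx=scale,fy=scale,interpolation=cv2.INTER_CUBIC))
E
python3 - <<'E'
from h import *
ims={n:ctrl.get_image(n) for n in('scene','side','wrist')}
np.set_printoptions(precision=3,suppress=True)
for n in('scene','side'):
    p=ims[n]; print(n,p['position'],p['orientation'],p['fx'],p['k1'])
    for t in('regulator','setting_key','key_grip','ring_mid','stop','tape_1','dosing_ball','bottle_2','key_tip'):
        print(t,[(np.array(d['centre']),round(d['score'],2),proj(p,d['centre'])[0].round()) for d in ctrl.find_in(t,p)])
cv2.imwrite('pics/a.png',np.vstack([ims['scene']['frame'],ims['side']['frame']])[...,::-1][:, :])
a=cv2.imread('pics/a.png'); cv2.imwrite('pics/a.png',cv2.resize(np.hstack([a[:400],a[400:]]),(800,250)))
save(ims['scene'],'scene.png');save(ims['side'],'side.png')
E
```

```text
pics
scene [-0.049  0.37   1.3  ] [-1.228  2.56  -0.705] 448.82967048923337 -0.018552823479236064
regulator [(array([0.482, 0.011, 0.01 ]), 0.74, array([303., 227.])), (array([0.348, 0.32 , 0.003]), 0.74, array([246., 321.]))]
setting_key [(array([0.52 , 0.283, 0.012]), 0.52, array([224., 268.]))]
key_grip [(array([0.519, 0.278, 0.011]), 0.69, array([226., 268.]))]
ring_mid [(array([0.354, 0.33 , 0.08 ]), 0.44, array([238., 314.]))]
stop [(array([0.345, 0.323, 0.008]), 0.84, array([246., 322.])), (array([0.48 , 0.011, 0.011]), 0.6, array([303., 227.])), (array([0.486, 0.015, 0.113]), 0.29, array([300., 212.]))]
tape_1 [(array([ 0.502, -0.287,  0.017]), 0.64, array([368., 173.]))]
dosing_ball [(array([0.492, 0.014, 0.125]), 0.44, array([299., 208.]))]
bottle_2 []
key_tip [(array([0.514, 0.281, 0.01 ]), 0.78, array([226., 270.])), (array([ 0.503, -0.284,  0.019]), 0.74, array([367., 173.])), (array([0.483, 0.012, 0.01 ]), 0.49, array([302., 227.]))]
side [-0.44  -0.314  0.773] [-1.79   1.431 -0.711] 409.6545315629775 -0.09240871908013969
regulator [(array([ 0.477, -0.014,  0.035]), 0.68, array([292., 205.])), (array([0.345, 0.33 , 0.036]), 0.68, array([167., 217.])), (array([ 0.488, -0.284,  0.016]), 0.36, array([384., 220.]))]
setting_key []
key_grip [(array([0.474, 0.001, 0.12 ]), 0.3, array([286., 182.]))]
ring_mid [(array([ 0.478, -0.003,  0.116]), 0.68, array([287., 182.])), (array([0.342, 0.32 , 0.08 ]), 0.57, array([165., 206.]))]
stop [(array([0.342, 0.324, 0.034]), 0.7, array([168., 219.])), (array([ 0.473, -0.008,  0.037]), 0.66, array([290., 205.]))]
tape_1 [(array([ 0.49 , -0.283,  0.013]), 0.71, array([384., 220.]))]
dosing_ball [(array([ 0.601, -0.404,  0.039]), 0.62, array([428., 196.]))]
bottle_2 []
key_tip [(array([ 0.476, -0.007,  0.037]), 0.64, array([290., 205.]))]
```

View pics/scene.png

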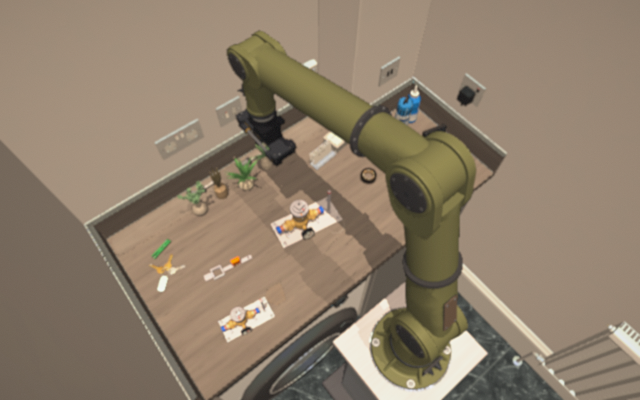

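View pics/side.png

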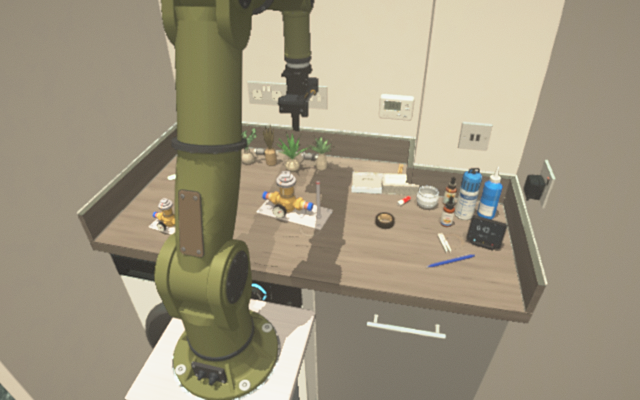

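The candidates are two regulators, one large at scene (303,220) and one small at (245,318). The key, with its orange grip at (236,261), appears only once. The orange and green items at (163,265) and (162,247) are other things. I'll measure the regulators and take a close crop.

Run:
```python
from h import *
np.set_printoptions(precision=3,suppress=True)
p=ctrl.get_image('scene'); q=ctrl.get_image('side')
P,_=cloud(p);Q,_=cloud(q); A=np.r_[P,Q]
tab=P[(P[:,0]>.4)&(P[:,0]<.7)&(P[:,1]>0.1)&(P[:,1]<.25)];print('table z',np.median(tab[:,2]))
for c in((.48,.0),(.345,.325)):
    for nm,C in(('scene',P),('side',Q)):
        m=np.hypot(*(C[:,:2]-c).T)<.16
        B=C[m&(C[:,2]>.003)&(C[:,2]<.012)]
        print(nm,'plate',len(B),cv2.minAreaRect(B[:,:2].astype(np.float32)))
        T=C[m&(C[:,2]>.06)]
        for z in np.arange(.06,.15,.01):
            S=T[(T[:,2]>=z)&(T[:,2]<z+.01)]
            if len(S): print(round(z,3),len(S),S[:,:2].min(0),S[:,:2].max(0))
K=P[(np.hypot(*(P[:,:2]-[.52,.28]).T)<.13)&(P[:,2]>.003)]
print('key',len(K),cv2.minAreaRect(K[:,:2].astype(np.float32)),K.max(0),K.min(0))
for t in('setting_key','key_grip'):
    for d in ctrl.silhouettes(t,p)[:2]:
        C,uv=cloud(p,d['region']);print(t,d['score'],len(C),C.mean(0),cv2.minAreaRect(C[:,:2].astype(np.float32)))
f=p['frame'].astype(int);o=(f[...,0]>180)&(f[...,1]<130)&(f[...,2]<80);o[:,:190]=0;o[:240]=0;o[290:]=0;o[:,270:]=0
C,uv=cloud(p,o);print('orange',len(C),C.mean(0),C.min(0),C.max(0),uv.mean(0))
g=lambda a:cv2.resize(p['frame'][a[1]:a[3],a[0]:a[2],::-1],(400,400),interpolation=cv2.INTER_CUBIC)
cv2.imwrite('pics/crop.png',np.hstack([g((260,170,350,260)),g((190,220,280,310))]))
```

```text
table z 0.0006394709369377249
scene plate 1772 ((0.4799000024795532, 0.0008739233016967773), (0.31606677174568176, 0.3136313557624817), 88.41405487060547)
0.06 23 [ 0.441 -0.092] [0.501 0.029]
0.07 27 [ 0.475 -0.09 ] [0.506 0.029]
0.08 19 [ 0.475 -0.095] [0.498 0.029]
0.09 9 [ 0.474 -0.095] [0.485 0.024]
0.1 28 [ 0.472 -0.094] [0.509 0.037]
0.11 114 [ 0.47  -0.094] [0.529 0.035]
0.12 75 [ 0.47  -0.093] [0.519 0.038]
0.13 75 [ 0.475 -0.097] [0.514 0.027]
0.14 5 [0.492 0.001] [0.501 0.014]
side plate 769 ((0.4798494875431061, -0.023940294981002808), (0.2761485278606415, 0.2679446339607239), 15.744770050048828)
0.06 40 [ 0.471 -0.096] [0.5   0.026]
0.07 52 [ 0.47  -0.096] [0.496 0.024]
0.08 50 [ 0.471 -0.096] [0.498 0.024]
0.09 30 [ 0.471 -0.097] [0.491 0.021]
0.1 49 [ 0.467 -0.097] [0.495 0.03 ]
0.11 111 [ 0.467 -0.097] [0.516 0.033]
0.12 76 [ 0.471 -0.097] [0.512 0.027]
0.13 56 [ 0.471 -0.096] [0.509 0.019]
scene plate 1497 ((0.371328204870224, 0.32609593868255615), (0.26316630840301514, 0.31645461916923523), 0.6934142112731934)
0.06 3 [0.34  0.261] [0.345 0.317]
0.07 34 [0.338 0.26 ]
[... 364 characters left out ...]
 0.318] [0.361 0.337]
key 1148 ((0.5216169357299805, 0.27778875827789307), (0.2535876929759979, 0.25391972064971924), 78.97144317626953) [0.649 0.409 0.04 ] [0.391 0.15  0.003]
setting_key 0.57 320 [0.52  0.273 0.011] ((0.5205481052398682, 0.27033913135528564), (0.15352404117584229, 0.03610775247216225), 80.06649780273438)
setting_key 0.2 68 [0.487 0.023 0.115] ((0.48912185430526733, 0.021157361567020416), (0.04928714781999588, 0.028119709342718124), 41.37826919555664)
key_grip 0.69 309 [0.52  0.275 0.012] ((0.5189008116722107, 0.2713318169116974), (0.15196700394153595, 0.03459630534052849), 78.7960205078125)
orange 10 [0.509 0.244 0.029] [0.506 0.232 0.02 ] [0.512 0.256 0.036] [235.9 261.3]
```

View pics/crop.png

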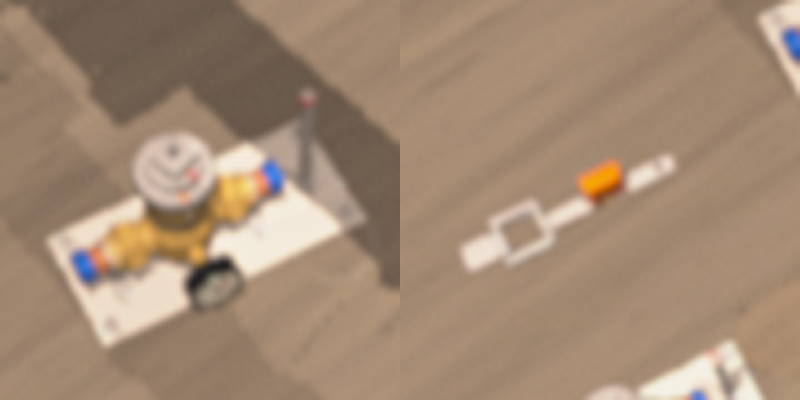

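The large regulator is the one meant: the post sits about 103 mm from the axis and the shoulder is at the right height. Its axis is near (0.494,0.006) and the post near (0.473,-0.096). Crop left shows the ring at (175,165) and the post tip at (307,98). Crop right shows the hole at (522,230) and the grip at (600,180). Next I'll look with the wrist camera.

Run:
```python
from h import *
np.set_printoptions(precision=3,suppress=True)
p=ctrl.get_image('wrist'); K,D,Rm,t=cam(p); s=ctrl.get_state()
print(t,Rm,p['fx'],p['cx'],p['cy'],p['k1']); print(s['position'],s['tool_rot'],R.from_rotvec(s['tool_rot']).as_matrix(),s['ft_force'],s['torque'],s['grip_width'])
print(proj(p,[[.494,.006,.137],[.473,-.096,.133],[.51,.244,.03]]))
```

```text
[0.651 0.077 0.385] [[ 1.    -0.001  0.001]
 [-0.001 -0.961 -0.278]
 [ 0.001  0.278 -0.961]] 303.8997430828923 319.1539405824166 197.13722314361107 0.0029483078306246717
[ 0.65  -0.     0.223] [2.221 2.221 0.   ] [[-0.  1.  0.]
 [ 1.  0. -0.]
 [-0.  0. -1.]] [ 0.255  0.615 -0.682] [-0.029  0.07   0.027] 0.9989192315451432
[[134.123 196.   ]
 [132.606 297.705]
 [173.102 -70.876]]
```

>>> {"name": "move_arm", "arguments": {"increments": "-25 0 10 0 0 0 0;-25 0 10 0 0 0 0;-25 0 10 0 0 0 0;-25 0 10 0 0 0 0;-25 0 10 0 0 0 0;-25 0 0 0 0 0 0;0 0 0 0 0 0 0;0 0 0 0 0 0 0"}}

```text
time: 1.97
position: [0.4997, -0.0001, 0.2734]
tool_rot: [2.22, 2.22, 0.002]
ft_force: [0.2, -0.1, -0.3]
grip_width: 1.003
grip_force: 0.0
```

Run:
```python
from h import *
np.set_printoptions(precision=3,suppress=True)
p=ctrl.get_image('wrist'); print(ctrl.get_state()['position'])
P,uv=cloud(p)
for lo,hi in((.002,.012),(.10,.122),(.122,.1275),(.1275,.145)):
    m=(P[:,2]>lo)&(P[:,2]<hi)&(np.hypot(*(P[:,:2]-[.49,0]).T)<.15)
    print(lo,hi,m.sum(),cv2.minAreaRect(P[m,:2].astype(np.float32)),uv[m].mean(0))
for t in('stop','ring_mid'):
    print(t,[(np.array(d['centre']),round(d['score'],2),proj(p,d['centre'])[0].round()) for d in ctrl.find_in(t,p)])
save(p,'w1.png')
np.savez('w1.npz',frame=p['frame'],depth=p['depth'])
```

```text
[ 0.5   -0.     0.273]
0.002 0.012 7249 ((0.49101659655570984, 0.0017592757940292358), (0.29512178897857666, 0.2947195768356323), 84.75634002685547) [316.73  164.003]
0.1 0.122 1065 ((0.48496270179748535, -0.02442719042301178), (0.1287783533334732, 0.0564245842397213), 65.0716781616211) [317.099 176.411]
0.122 0.1275 600 ((0.4977687895298004, -0.03180960193276405), (0.1206689178943634, 0.03971657156944275), 86.78499603271484) [317.847 177.953]
0.1275 0.145 600 ((0.49510857462882996, -0.033759571611881256), (0.11323590576648712, 0.030385522171854973), 85.1789321899414) [317.272 182.433]
stop [(array([0.493, 0.015, 0.006]), 0.69, array([313., 155.]))]
ring_mid [(array([0.498, 0.011, 0.115]), 0.6, array([317., 173.]))]
```

View pics/w1.png

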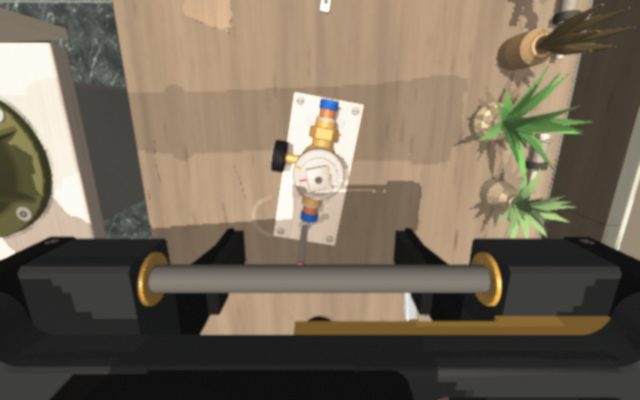

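The wrist view shows the plate with corners near (292,93), (363,103), (335,245) and (274,238), the square at (319,180) and the post tip at (300,263). I'll fit these precisely.

```bash
cat >> h.py <<'E'
def toz(p,uv,z):
    K,D,Rm,t=cam(p); s=cv2.undistortPoints(np.array(uv,float).reshape(-1,1,2),K,D)[:,0]
    d=np.c_[s,np.ones(len(s))]@Rm.T
    return t+d*((z-t[2])/d[:,2])[:,None]
def ortho(p,c,half,z,n=400):
    "top-down rectified view at height z: +x up, +y left"
    g=np.linspace(half,-half,n); X=np.stack([np.repeat((c[0]+g)[:,None],n,1),np.repeat((c[1]+g)[None],n,0),np.full((n,n),z)],-1)
    m=proj(p,X.reshape(-1,3)).reshape(n,n,2).astype(np.float32)
    return cv2.remap(p['frame'],m[...,0],m[...,1],cv2.INTER_CUBIC)
E
python3 - <<'E'
from h import *
np.set_printoptions(precision=3,suppress=True)
p=ctrl.get_image('wrist')
f=p['frame'].astype(int); P,uv=cloud(p)
m=(P[:,2]>.003)&(P[:,2]<.010)&(np.abs(P[:,0]-.49)<.09)&(np.abs(P[:,1])<.15)
c=f[uv[:,1],uv[:,0]]; w=m&(c.min(1)>150)&((c.max(1)-c.min(1))<50)
print(w.sum()); M=np.zeros(f.shape[:2],np.uint8); M[uv[w,1],uv[w,0]]=255
n,l,st,_=cv2.connectedComponentsWithStats(cv2.morphologyEx(M,cv2.MORPH_CLOSE,np.ones((5,5)))); k=1+st[1:,4].argmax()
v,u=np.nonzero(l==k); X=toz(p,np.c_[u,v],.006)
r=cv2.minAreaRect(X[:,:2].astype(np.float32)); print(r,cv2.boxPoints(r))
# ring/square
for lo,hi in((.108,.122),(.128,.145)):
    mm=(P[:,2]>lo)&(P[:,2]<hi)&(np.hypot(*(P[:,:2]-[.495,.005]).T)<.04); print(P[mm].mean(0),np.median(P[mm,2]),cv2.minAreaRect(P[mm,:2].astype(np.float32)))
red=(f[...,0]>110)&(f[...,1]<70)&(f[...,2]<70); v,u=np.nonzero(red); s=(abs(u-300)<12)&(abs(v-263)<12); print(s.sum(), toz(p,[[u[s].mean(),v[s].mean()]],.131) if s.any() else 0)
a=ortho(p,(.491,-.012),.14,.006); b=ortho(p,(.496,.006),.04,.135)
cv2.imwrite('pics/o1.png',np.hstack([a,b])[...,::-1])
E
```

```text
4926
((0.496837854385376, -0.012389048933982849), (0.20964662730693817, 0.09548333287239075), 80.07637786865234) [[ 0.432 -0.107]
 [ 0.526 -0.124]
 [ 0.562  0.083]
 [ 0.468  0.099]]
[0.5   0.012 0.116] 0.11574705416684894 ((0.4999018907546997, 0.008601825684309006), (0.05632106214761734, 0.05578922480344772), 69.44998168945312)
[0.5   0.009 0.137] 0.1372959926619104 ((0.5017516016960144, 0.008406590670347214), (0.027739930897951126, 0.024877270683646202), 9.157480239868164)
4 [[ 0.479 -0.088  0.131]]
```

View pics/o1.png

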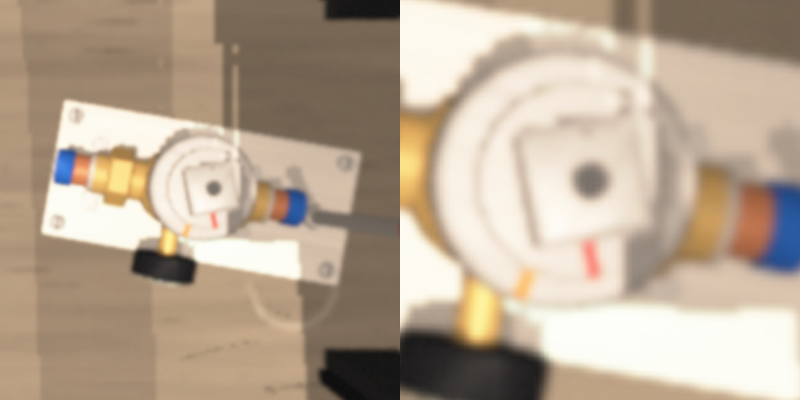

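Regulator axis is about (0.5005,0.009) with yaw −0.173. The ortho view puts the square yaw at about +0.15, so the barrel is at about −0.32. The red post lies on the −y side as expected. Now to the key.

>>> {"name": "move_arm", "arguments": {"increments": "3 31 -10 0 0 -1.5 0;3 31 -10 0 0 -1.5 0;3 31 -10 0 0 -1.5 0;3 31 -10 0 0 -1.5 0;3 31 -10 0 0 -1.5 0;3 31 -10 0 0 -1.5 0;2 34 -13 0 0 -1 0;0 0 0 0 0 0 0"}}

```text
time: 2.83
position: [0.5174, 0.2283, 0.196]
tool_rot: [-2.392, -2.026, 0.003]
ft_force: [-1.6, -0.3, -0.6]
grip_width: 1.003
grip_force: 0.0
```

Run:
```python
from h import *
np.set_printoptions(precision=3,suppress=True)
p=ctrl.get_image('wrist'); s=ctrl.get_state(); print(s['position'],s['tool_rot'])
P,uv=cloud(p); f=p['frame'].astype(int)
near=(np.abs(P[:,0]-.525)<.07)&(np.abs(P[:,1]-.27)<.11)
m=near&(P[:,2]>.0035)&(P[:,2]<.05); print(m.sum(),cv2.minAreaRect(P[m,:2].astype(np.float32)),P[m].min(0),P[m].max(0))
c=f[uv[:,1],uv[:,0]]; o=near&(c[:,0]>150)&(c[:,2]<90)&(c[:,0]-c[:,2]>90)
print('orange',o.sum(),P[o].min(0),P[o].max(0)); t=o&(P[:,2]>.03); print(P[t].mean(0),cv2.minAreaRect(P[t,:2].astype(np.float32)))
for t in('setting_key','key_grip','key_tip'): print(t,[(np.array(d['centre']),round(d['score'],2)) for d in ctrl.find_in(t,p)])
cv2.imwrite('pics/o2.png',np.hstack([ortho(p,(.525,.27),.1,.005),ortho(p,(.53,.305),.04,.01)])[...,::-1])
```

```text
[0.518 0.225 0.197] [-2.396 -2.026  0.005]
1811 ((0.5467612743377686, 0.2781451940536499), (0.1706991046667099, 0.0846518948674202), 88.88448333740234) [0.503 0.193 0.004] [0.589 0.364 0.037]
orange 707 [ 0.474  0.223 -0.001] [0.573 0.272 0.289]
[0.525 0.251 0.165] ((0.5218940377235413, 0.24692802131175995), (0.03530843183398247, 0.09831953793764114), 80.90269470214844)
setting_key [(array([0.518, 0.283, 0.009]), 0.94)]
key_grip [(array([0.519, 0.289, 0.005]), 0.84)]
key_tip [(array([0.522, 0.287, 0.012]), 0.84)]
```

View pics/o2.png

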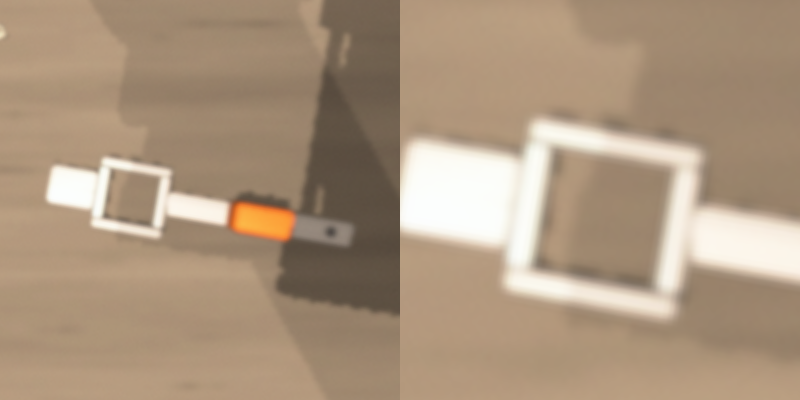

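Key: hole centre about (0.5264,0.3044), yaw about −0.17, grip point about (0.516,0.2435). The view shows it lying flat, with the hole at right-crop (603,218) and the grip at left (263,220).

>>> {"name": "move_arm", "arguments": {"increments": "-4 23 -10 0 0 0 0;0 0.5 -30 0 0 0 0;0 0 -35 0 0 0 0;0 0 -35 0 0 0 0;0 0 -35 0 0 0 0;0 0 -25 0 0 0 0;0 0 -16 0 0 0 0;0 0 -8 0 0 0 0", "grip_force": 40}}

```text
time: 3.7
position: [0.5154, 0.2406, 0.0032]
tool_rot: [-2.409, -2.016, 0.006]
ft_force: [-0.5, 0.2, 0.1]
grip_width: 0.999
grip_force: 0.0
```

>>> {"name": "move_arm", "arguments": {"increments": "0 0 0 0 0 0 0;0 0 0 0 0 0 120;0 0 0 0 0 0 160;0 0 0 0 0 0 200;0 0 0 0 0 0 255;0 0 0 0 0 0 255;0 0 0 0 0 0 255;0 0 0 0 0 0 255"}}

```text
time: 4.37
position: [0.5161, 0.2436, 0.0059]
tool_rot: [2.406, 2.019, 0.001]
ft_force: [-0.8, 0.7, 0.0]
grip_width: 0.553
grip_force: 0.0
```

>>> {"name": "move_arm", "arguments": {"increments": "0 0 0 0 0 0 255;0 0 0 0 0 0 255;0 0 0 0 0 0 255;0 0 0 0 0 0 255;0 0 0 0 0 0 255;0 0 0 0 0 0 255;0 0 0 0 0 0 255;0 0 0 0 0 0 255"}}

```text
time: 5.03
position: [0.5159, 0.2435, 0.0055]
tool_rot: [-2.407, -2.019, 0.0]
ft_force: [-0.3, -0.7, -0.3]
grip_width: 0.159
grip_force: 40.0
```

>>> {"name": "move_arm", "arguments": {"increments": "0 0 10 0 0 0 255;0 0 20 0 0 0 255;0 0 35 0 0 0 255;0 0 40 0 0 1 255;0 0 40 0 0 2.5 255;0 -20 29 0 0 2.5 255;0 -30 0 0 0 2.5 255;0 -30 0 0 0 2.5 255"}}

```text
time: 5.7
position: [0.5172, 0.1641, 0.1831]
tool_rot: [2.194, 2.244, 0.008]
ft_force: [-0.7, -1.8, -2.7]
grip_width: 0.158
grip_force: 40.0
```

>>> {"name": "move_arm", "arguments": {"increments": "-1 -34 0 0 0 2.5 255;-1 -34 0 0 0 2.5 255;-1 -34 0 0 0 2.4 255;-1 -34 0 0 0 0 255;-1 -34 0 0 0 0 255;-1 -30 0 0 0 0 255;0 -15.8 0 0 0 0 255;0 0 0 0 0 0 255"}}

```text
time: 6.37
position: [0.5095, -0.0578, 0.1801]
tool_rot: [2.06, 2.369, -0.002]
ft_force: [0.3, -0.0, -1.6]
grip_width: 0.155
grip_force: 40.0
```

>>> {"name": "move_arm", "arguments": {"increments": "0 0 0 0 0 0 255;0 0 0 0 0 0 255;0 0 0 0 0 0 255;0 0 0 0 0 0 255;0 0 0 0 0 0 255;0 0 0 0 0 0 255;0 0 0 0 0 0 255;0 0 0 0 0 0 255"}}

```text
time: 7.03
position: [0.51, -0.0521, 0.1796]
tool_rot: [2.052, 2.379, -0.0]
ft_force: [-0.8, -0.3, -0.9]
grip_width: 0.161
grip_force: 40.0
```

Run:
```python
from h import *
np.set_printoptions(precision=3,suppress=True)
p=ctrl.get_image('wrist'); s=ctrl.get_state(); print(s['position'],R.from_rotvec(s['tool_rot']).as_matrix(),s['ft_force'],s['torque'],s['grip_width'])
P,uv=cloud(p)
m=(np.hypot(*(P[:,:2]-[.5,.01]).T)<.03)
h=np.histogram(P[m,2],np.arange(.1,.2,.005));print(h[0],h[1])
zt=s['position'][2]-.006+.010
a=ortho(p,(.5,.009),.03,zt); b=ortho(p,(.5,.009),.03,.137)
cv2.imwrite('pics/o3.png',np.hstack([a,b])[...,::-1])
```

```text
[ 0.51  -0.052  0.18 ] [[-0.146  0.989  0.   ]
 [ 0.989  0.146 -0.   ]
 [-0.     0.    -1.   ]] [ 0.037 -0.475 -1.788] [-0.035 -0.029 -0.005] 0.15857836278082785
[   0    0  130  418   79  639   80 1229    0    0    0    0    0    0
    0  333 2678  881    0] [0.1   0.105 0.11  0.115 0.12  0.125 0.13  0.135 0.14  0.145 0.15  0.155
 0.16  0.165 0.17  0.175 0.18  0.185 0.19  0.195]
```

View pics/o3.png

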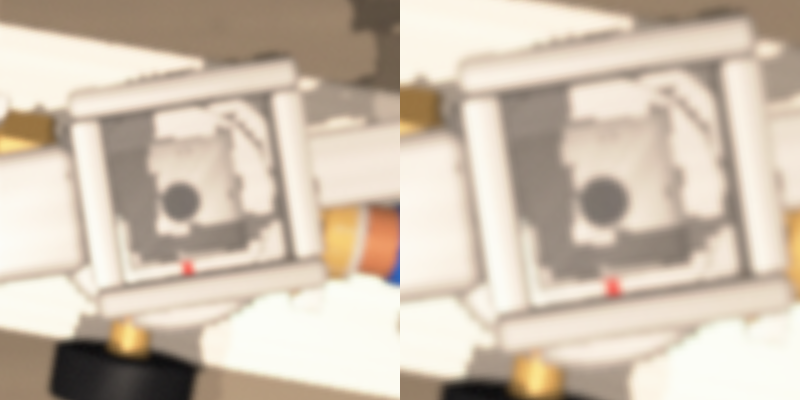

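The key's hole sits over the square. Left view (z of the key head) has the hole centre at (198,189), and right view (z 0.137) has the square's centre dot at (603,200). That makes the key about 1.7 mm too far in +x and 0.7 mm too far in +y, and yaw agrees within 1°. I'll correct, lower, and measure numerically.

>>> {"name": "move_arm", "arguments": {"increments": "-1 -0.5 -5 0 0 0 255;-0.5 -0.2 -8 0 0 0 255;0 0 -8 0 0 0 255;0 0 -6 0 0 0 255;0 0 0 0 0 0 255;0 0 0 0 0 0 255;0 0 0 0 0 0 255;0 0 0 0 0 0 255"}}

```text
time: 7.75
position: [0.5089, -0.053, 0.153]
tool_rot: [2.052, 2.378, 0.001]
ft_force: [0.1, -0.5, -2.1]
grip_width: 0.157
grip_force: 40.0
```

```bash
cat > m.py <<'E'
from h import *
np.set_printoptions(precision=4,suppress=True)
p=ctrl.get_image('wrist'); s=ctrl.get_state(); print(s['position'],s['ft_force'],s['torque'])
K,D,Rm,t=cam(p)
zt=s['position'][2]+.004; c=np.array((.5,.009)); n,half=600,.03
dz=p['depth']; H=np.zeros_like(dz); P,uv=cloud(p); H[uv[:,1],uv[:,0]]=P[:,2]
print('key top z',np.median(P[(abs(P[:,2]-zt)<.008)&(np.hypot(*(P[:,:2]-c).T)<.025),2]),zt)
q=dict(p); q['frame']=H
k=ortho(q,c,half,zt,n)
hole=(k<zt-.004).astype(np.uint8); N,l,st,ce=cv2.connectedComponentsWithStats(hole)
i=l[n//2,n//2]; cn=cv2.findContours((l==i).astype(np.uint8),0,1)[0][0]
r=cv2.minAreaRect(cn); sc=2*half/n
W=lambda u,v:(c[0]+half-v*sc*n/(n-1),c[1]+half-u*sc*n/(n-1))
print('hole',np.array(W(*r[0])),np.array(r[1])*sc*1e3,r[2])
b=ortho(p,c,half,.137,n); g=cv2.cvtColor(b,cv2.COLOR_RGB2GRAY)
w=g[n//2-80:n//2+80,n//2-80:n//2+80]; th=(w<w.min()+25).astype(np.uint8); N,l,st,ce=cv2.connectedComponentsWithStats(th)
for j in range(1,N):
    if st[j,4]>300: print('dot',np.array(W(*(ce[j]+n//2-80))),st[j,2:]*[sc*1e3,sc*1e3,1])
import sys
cv2.imwrite('pics/%s.png'%sys.argv[1],cv2.resize(np.hstack([ortho(p,c,half,zt,n),b]),(800,400))[...,::-1])
E
python3 m.py o4
```

```text
[ 0.5089 -0.053   0.153 ] [ 0.1541 -0.5139 -2.0678] [-0.1094 -0.039   0.0035]
key top z 0.15780308778236796 0.1570043946736072
hole [0.5005 0.0086] [25.3817 25.6972] 81.61131286621094
dot [0.4997 0.0084] [   6.7    6.7 3443. ]
```

View pics/o4.png

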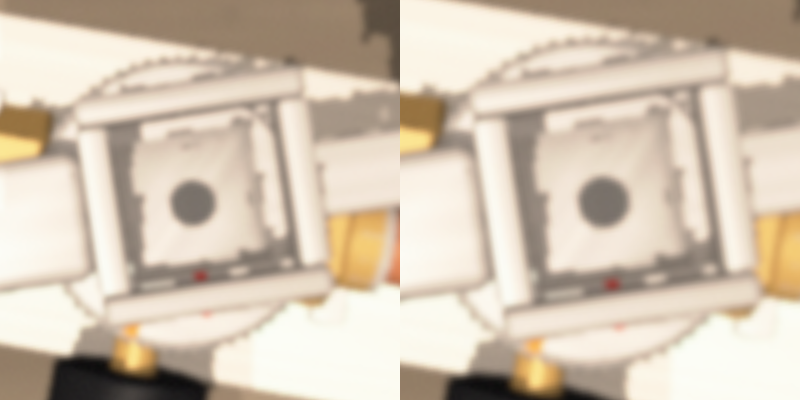

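Hole (0.5005,0.0086) against dot (0.4997,0.0084), with yaw parallel. Shift x by −0.8 mm and lower gently.

>>> {"name": "move_arm", "arguments": {"increments": "-0.8 -0.2 -2 0 0 0 255;0 0 -3 0 0 0 255;0 0 -3 0 0 0 255;0 0 -2 0 0 0 255;0 0 -2 0 0 0 255;0 0 -1 0 0 0 255;0 0 0 0 0 0 255;0 0 0 0 0 0 255"}}

```text
time: 8.47
position: [0.5077, -0.0532, 0.1395]
tool_rot: [-2.053, -2.378, 0.0]
ft_force: [-0.4, 0.0, -1.7]
grip_width: 0.155
grip_force: 40.0
```

```bash
python3 m.py o5
```

```text
[ 0.5078 -0.0532  0.1396] [-0.4546  0.2176 -1.0205] [-0.0373 -0.0345 -0.0047]
key top z 0.1436684676949299 0.14364170093161405
hole [0.4997 0.0084] [25.4817 25.5837] 81.3086929321289
dot [0.4997 0.0084] [   6.7    6.7 3499. ]
```

Aligned to under 0.1 mm. Continue down gently.

>>> {"name": "move_arm", "arguments": {"increments": "0 0 -1.5 0 0 0 255;0 0 -1.5 0 0 0 255;0 0 -1.5 0 0 0 255;0 0 -1.5 0 0 0 255;0 0 -1 0 0 0 255;0 0 -0.5 0 0 0 255;0 0 0 0 0 0 255;0 0 0 0 0 0 255"}}

```text
time: 9.18
position: [0.5077, -0.0532, 0.1321]
tool_rot: [2.053, 2.378, 0.0]
ft_force: [0.0, -0.1, -1.9]
grip_width: 0.159
grip_force: 40.0
```

```bash
python3 m.py o6
```

```text
[ 0.5077 -0.0532  0.1321] [ 0.5123 -0.101  -0.7539] [-0.054  -0.0279  0.0331]
key top z 0.13708255932743 0.13609861646366903
hole [0.4748 0.0093] [0.2 0.3] 90.0
dot [0.4997 0.0084] [   6.8    6.9 3605. ]
```

>>> {"name": "move_arm", "arguments": {"increments": "-1.66 -0.23 -0.5 0 0 -1.55 255;-1.67 -0.18 -0.3 0 0 -1.55 255;-1.67 -0.13 0 0 0 -1.55 255;-1.67 -0.08 0 0 0 -1.55 255;-1.68 -0.05 0 0 0 -1.55 255;-1.68 0 0 0 0 -1.55 255;-1.68 0.05 0 0 0 -1.55 255;0 0 0 0 0 0 255"}}

```text
time: 9.9
position: [0.4963, -0.0536, 0.1316]
tool_rot: [2.269, 2.172, 0.001]
ft_force: [0.7, 0.3, -2.5]
grip_width: 0.155
grip_force: 40.0
```

Run:
```python
from h import *
np.set_printoptions(precision=4,suppress=True)
s=ctrl.get_state(); print(s['position'],s['ft_force'],s['torque'],np.degrees(R.from_rotvec(s['tool_rot']).as_euler('zyx')))
```

```text
[ 0.4963 -0.0536  0.1316] [ 0.6946  0.3488 -2.5484] [-0.0142 -0.1359 -0.0368] [ -87.5207    0.0595 -179.9875]
```

>>> {"name": "move_arm", "arguments": {"increments": "-0.54 0.03 0 0 0 -0.5 255;-0.54 0.03 0 0 0 -0.5 255;-0.54 0.03 0 0 0 -0.5 255;-0.54 0.04 0 0 0 -0.5 255;0 0 0 0 0 0 255;0 0 0 0 0 0 255;0 0 0 0 0 0 255;0 0 0 0 0 0 255"}}

```text
time: 10.57
position: [0.4941, -0.0536, 0.1314]
tool_rot: [2.306, 2.133, 0.001]
ft_force: [1.7, 1.8, -0.1]
grip_width: 0.155
grip_force: 40.0
```

```bash
cat > st.py <<'E'
from h import *
np.set_printoptions(precision=4,suppress=True)
s=ctrl.get_state(); print(s['position'],s['ft_force'],s['torque'],np.degrees(R.from_rotvec(s['tool_rot']).as_euler('zyx'))[0]+90,s['grip_width'],s['grip_force'])
E
python3 st.py
```

```text
[ 0.4941 -0.0536  0.1314] [ 1.7163  1.8244 -0.1398] [ 0.3032 -0.3522 -0.0036] 4.44588037685223 0.15543847335482375 39.974695947021246
```

>>> {"name": "move_arm", "arguments": {"increments": "-0.54 0.04 0 0 0 -0.5 255;-0.54 0.04 0 0 0 -0.5 255;0 0 0 0 0 0 255;0 0 0 0 0 0 255;0 0 0 0 0 0 255;0 0 0 0 0 0 255;0 0 0 0 0 0 255;0 0 0 0 0 0 255"}}

```text
time: 11.23
position: [0.4929, -0.0535, 0.1314]
tool_rot: [2.324, 2.113, 0.001]
ft_force: [3.0, 1.7, -0.5]
grip_width: 0.161
grip_force: 40.0
```

```bash
python3 st.py
```

```text
[ 0.4929 -0.0535  0.1314] [ 3.0295  1.6508 -0.4841] [ 0.5499 -0.4643 -0.028 ] 5.445564976499938 0.1611557213563505 39.98089173808694
```

>>> {"name": "move_arm", "arguments": {"increments": "-0.54 0.05 0 0 0 -0.5 255;-0.54 0.05 0 0 0 -0.5 255;0 0 0 0 0 0 255;0 0 0 0 0 0 255;0 0 0 0 0 0 255;0 0 0 0 0 0 255;0 0 0 0 0 0 255;0 0 0 0 0 0 255"}}

```text
time: 11.9
position: [0.4927, -0.0535, 0.1314]
tool_rot: [2.341, 2.093, 0.002]
ft_force: [4.8, 1.2, -2.1]
grip_width: 0.16
grip_force: 40.0
```

```bash
python3 st.py
python3 - <<'E'
from h import *
np.set_printoptions(precision=4,suppress=True)
p=ctrl.get_image('wrist'); f=p['frame'].astype(int)
save(p,'w7.png',(200,130,440,310),3.3)
E
```

```text
[ 0.4927 -0.0535  0.1314] [ 4.8359  1.1512 -2.1306] [ 0.4739 -1.1051  0.2995] 6.396958419453327 0.15992354511009071 40.00529000535607
```

View pics/w7.png

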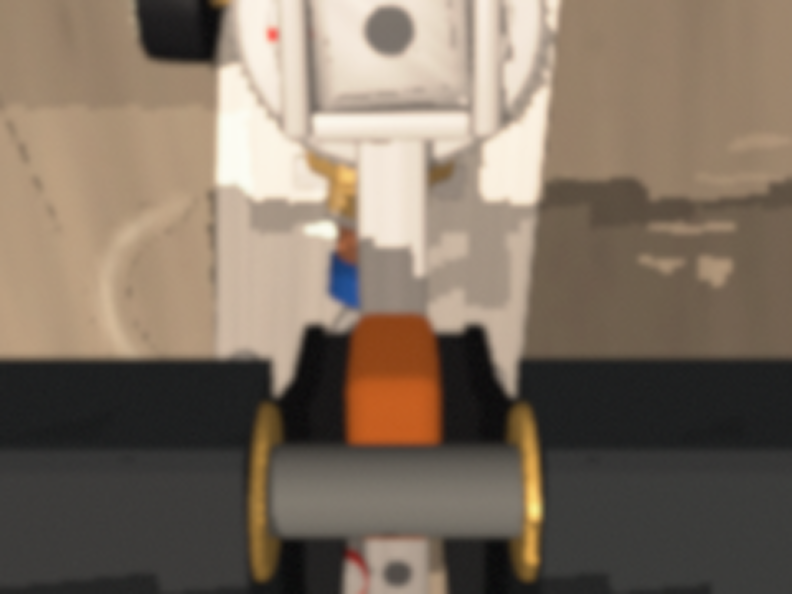

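Contact is made: x stopped advancing, z torque jumped to 0.3 N·m, and the picture shows the red post (355,570) against the arm's edge. I'll ease the push slightly and release.

>>> {"name": "move_arm", "arguments": {"increments": "0.5 0 -0.3 0 0 0.5 255;0 0 0 0 0 0 255;0 0 0 0 0 0 200;0 0 0 0 0 0 150;0 0 0 0 0 0 100;0 0 0 0 0 0 50;0 0 0 0 0 0 0;0 0 0 0 0 0 0"}}

```text
time: 12.62
position: [0.4918, -0.0538, 0.1308]
tool_rot: [-2.334, -2.102, 0.001]
ft_force: [0.3, -0.6, 0.4]
grip_width: 0.512
grip_force: 0.0
```

>>> {"name": "move_arm", "arguments": {"increments": "0 0 0 0 0 0 0;0 0 0 0 0 0 0;0 0 0 0 0 0 0;0 0 0 0 0 0 0;0 0 0 0 0 0 0;0 0 5 0 0 0 0;0 0 10 0 0 0 0;0 0 20 0 0 0 0"}}

```text
time: 13.28
position: [0.4907, -0.0534, 0.1651]
tool_rot: [-2.332, -2.101, 0.004]
ft_force: [-0.8, -0.6, 0.2]
grip_width: 0.987
grip_force: 0.0
```

```bash
python3 st.py
python3 - <<'E'
from h import *
np.set_printoptions(precision=4,suppress=True)
print(np.array(ctrl.get_state()['joint_positions']))
E
```

```text
[ 0.4907 -0.0534  0.1651] [-0.7525 -0.6393  0.191 ] [-0.0201  0.0487 -0.0151] 5.943611105344161 0.9865539922450053 0.0
[ 0.1224  0.0346 -0.0691  1.9015  0.0025  1.2096 -0.0513]
```

>>> {"name": "move_arm", "arguments": {"increments": "1 10 3 0 0 0 0;1 10 1 0 0 6.75 0;1 10 0 0 0 6.75 0;1 10 0 0 0 6.75 0;1 10 0 0 0 6.75 0;1 10 0 0 0 6.75 0;0.8 2 0 0 0 6.75 0;0 0 0 0 0 0 0"}}

```text
time: 13.95
position: [0.4992, 0.0103, 0.1704]
tool_rot: [1.454, 2.784, 0.001]
ft_force: [-0.1, -0.4, -0.9]
grip_width: 0.996
grip_force: 0.0
```

>>> {"name": "move_arm", "arguments": {"increments": "0 0 -6 0 0 0 0;0 0 0 0 0 0 0;0 0 0 0 0 0 0;0 0 0 0 0 0 0;0 0 0 0 0 0 0;0 0 0 0 0 0 0;0 0 0 0 0 0 0;0 0 0 0 0 0 0"}}

```text
time: 14.62
position: [0.499, 0.0084, 0.1641]
tool_rot: [1.462, 2.78, 0.0]
ft_force: [-0.4, -0.1, -0.5]
grip_width: 1.003
grip_force: 0.0
```

```bash
python3 st.py
python3 - <<'E'
from h import *
np.set_printoptions(precision=4,suppress=True)
p=ctrl.get_image('wrist')
P,uv=cloud(p); m=(np.hypot(*(P[:,:2]-[.5,.009]).T)<.12)&(P[:,2]>.05)
h=np.histogram(P[m,2],np.arange(.05,.2,.005)); print(h[0])
a=(P[:,2]>.1265)&(P[:,2]<.1335)&(np.hypot(*(P[:,:2]-[.5,.009]).T)<.12); print(a.sum(),P[a].mean(0))
cv2.imwrite('pics/o8.png',np.hstack([ortho(p,(.495,-.01),.1,.13),ortho(p,(.4997,.0084),.04,.135)])[...,::-1])
E
```

```text
[0.499  0.0084 0.1641] [-0.4249 -0.102  -0.4747] [ 0.0347 -0.0397 -0.0024] -34.52895827454235 1.0033426273943389 0.0
[1011  480   18   30    5    0    0    0    0    0   12   76  329  809
   67  351 1563 2892   13   30   58  605  204  254  270  281  269  307
  310  266]
1254 [ 0.4927 -0.0339  0.1308]
```

View pics/o8.png

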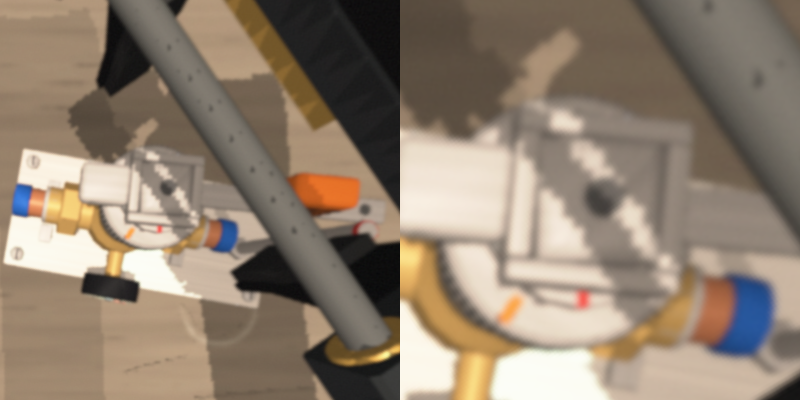

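The picture shows the key seated with its arm tip (370,210) against the post (366,228). Before descending I'll check how high the gripper's cross rod sits.

Run:
```python
from h import *
np.set_printoptions(precision=4,suppress=True)
p=ctrl.get_image('wrist'); s=ctrl.get_state(); P,uv=cloud(p)
T=(P-s['position'])@R.from_rotvec(s['tool_rot']).as_matrix()
m=(np.abs(T[:,1])<.03)&(T[:,2]<-.03)&(T[:,2]>-.2); print(m.sum(),np.percentile(T[m],[0,5,50,95,100],axis=0))
r=(P[:,2]>.108)&(P[:,2]<.1205)&(np.hypot(*(P[:,:2]-[.4997,.0084]).T)<.03)&(np.hypot(*(P[:,:2]-[.4997,.0084]).T)>.021); print('ring top',r.sum(),np.percentile(P[r,2],[10,50,75,90]))
r=(P[:,2]>.13)&(P[:,2]<.145)&(np.hypot(*(P[:,:2]-[.4997,.0084]).T)<.017); print('key top/square',np.percentile(P[r,2],[10,50,90]))
```

```text
26474 [[ 0.0165 -0.03   -0.1216]
 [ 0.0232 -0.0268 -0.1191]
 [ 0.0255  0.0012 -0.1094]
 [ 0.0322  0.027  -0.0863]
 [ 0.0341  0.03   -0.0822]]
ring top 1003 [0.1135 0.1156 0.1162 0.1167]
key top/square [0.1346 0.1365 0.1383]
```

>>> {"name": "move_arm", "arguments": {"increments": "0 0 -10 0 0 0 0;0 0 -15 0 0 0 0;0 0 -15 0 0 0 0;0 0 -12 0 0 0 0;0 0 -8 0 0 0 0;0 0 -6 0 0 0 0;0 0 -3 0 0 0 0;0 0 0 0 0 0 40", "grip_force": 10}}

```text
time: 15.38
position: [0.4987, 0.0085, 0.0944]
tool_rot: [-1.461, -2.78, 0.001]
ft_force: [-0.3, -0.5, -0.6]
grip_width: 0.974
grip_force: 0.0
```

>>> {"name": "move_arm", "arguments": {"increments": "0 0 0 0 0 0 80;0 0 0 0 0 0 110;0 0 0 0 0 0 140;0 0 0 0 0 0 140;0 0 0 0 0 0 140;0 0 0 0 0 0 140;0 0 0 0 0 0 140;0 0 0 0 0 0 140"}}

```text
time: 16.05
position: [0.4989, 0.0082, 0.0953]
tool_rot: [1.462, 2.781, -0.0]
ft_force: [-2.2, -0.7, 3.4]
grip_width: 0.638
grip_force: 10.0
```

```bash
python3 st.py
```

```text
[0.4989 0.0082 0.0953] [-2.2185 -0.6981  3.3958] [-0.1217  0.3019 -0.0083] -34.54418612418689 0.6376687931654212 10.000202707014978
```

>>> {"name": "move_arm", "arguments": {"increments": "0 0 0 0 0 0 200;0 0 0 0 0 0 255;0 0 0 0 0 0 255;0 0 -0.1 0 0 -3 255;0 0 -0.1 0 0 -3 255;0 0 -0.1 0 0 -3 255;0 0 0 0 0 0 255;0 0 0 0 0 0 255", "grip_force": 40}}

```text
time: 16.72
position: [0.499, 0.0083, 0.0951]
tool_rot: [1.676, 2.657, -0.0]
ft_force: [-2.1, -1.7, 6.4]
grip_width: 0.627
grip_force: 40.0
```

```bash
python3 st.py
```

```text
[0.499  0.0083 0.0951] [-2.1499 -1.6572  6.3774] [-0.299   0.5492 -0.0929] -25.5265884906092 0.6266643814471369 40.001559394877404
```

>>> {"name": "move_arm", "arguments": {"increments": "0 0 0 0 0 -3 255;0 0 -0.1 0 0 -3 255;0 0 -0.1 0 0 -3 255;0 0 -0.1 0 0 -3 255;0 0 -0.1 0 0 -3 255;0 0 0 0 0 0 255;0 0 0 0 0 0 255;0 0 0 0 0 0 255"}}

```text
time: 17.38
position: [0.4991, 0.0083, 0.0946]
tool_rot: [2.008, 2.416, -0.0]
ft_force: [-2.0, -0.4, 6.1]
grip_width: 0.628
grip_force: 40.0
```

```bash
python3 st.py
```

```text
[0.4991 0.0083 0.0946] [-2.0418 -0.4114  6.1229] [-0.2875  0.5567 -0.0695] -10.529252017540315 0.627763306978475 40.00121596734971
```

```bash
cat > mk.py <<'E'
from h import *
np.set_printoptions(precision=4,suppress=True)
def marks(p):
    P,uv=cloud(p); f=p['frame'].astype(int); c=f[uv[:,1],uv[:,0]]; ax=np.array([.4997,.0084])
    d=P[:,:2]-ax; r=np.hypot(*d.T); near=(r<.031)&(P[:,2]>.09)&(P[:,2]<.14)
    for n,m in(('red',(c[:,0]>130)&(c[:,1]<100)&(c[:,2]<110)),('orange',(c[:,0]>150)&(c[:,1]>90)&(c[:,1]<190)&(c[:,2]<110)&(c[:,0]-c[:,2]>80)&(c[:,0]-c[:,1]>40))):
        k=m&near
        if k.any(): q=P[k].mean(0); e=d[k].mean(0); print(n,k.sum(),q,'r',np.hypot(*e),'ang',np.degrees(np.arctan2(e[1],e[0])))
        else: print(n,'none')
marks(ctrl.get_image('wrist'))
E
python3 mk.py
```

```text
red 32 [0.4807 0.0109 0.1249] r 0.019147783773201317 ang 172.50739591426162
orange 45 [0.4871 0.0284 0.1157] r 0.02359759252569843 ang 122.2595125875792
```

The ring is turning: its orange mark moved from about 141° to 122°. I'll continue, ending calls in motion so the torque reading is a live one.

>>> {"name": "move_arm", "arguments": {"increments": "0 0 -0.05 0 0 -1.5 255;0 0 -0.05 0 0 -1.5 255;0 0 -0.05 0 0 -1.5 255;0 0 -0.05 0 0 -1.5 255;0 0 -0.05 0 0 -1.5 255;0 0 -0.05 0 0 -1.5 255;0 0 -0.05 0 0 -1.5 255;0 0 -0.05 0 0 -1.5 255"}}

```text
time: 18.1
position: [0.4991, 0.0083, 0.0942]
tool_rot: [2.25, 2.192, -0.0]
ft_force: [-2.5, -2.3, 5.1]
grip_width: 0.627
grip_force: 40.0
```

```bash
python3 st.py
```

```text
[0.4991 0.0083 0.0942] [-2.4585 -2.2678  5.0561] [-0.2635  0.5292  0.0842] 1.5170222119432424 0.6270349940966798 40.000271836761385
```

>>> {"name": "move_arm", "arguments": {"increments": "0 0 -0.05 0 0 -1.5 255;0 0 -0.05 0 0 -1.5 255;0 0 -0.05 0 0 -1.5 255;0 0 -0.05 0 0 -1.5 255;0 0 -0.05 0 0 -1.5 255;0 0 -0.05 0 0 -1.5 255;0 0 -0.05 0 0 -1 255;0 0 -0.05 0 0 -1 255"}}

```text
time: 18.77
position: [0.4991, 0.0083, 0.0939]
tool_rot: [2.449, 1.967, -0.0]
ft_force: [-2.6, -1.9, 6.6]
grip_width: 0.624
grip_force: 40.0
```

```bash
python3 st.py
```

```text
[0.4991 0.0083 0.0939] [-2.5694 -1.8837  6.552 ] [-0.2795  0.6053  0.2426] 12.479319847332306 0.6240629405996312 40.000889918301255
```

Live torque rose from the 0.08 drag to 0.24, so the ring has met the housing. A small further turn.

>>> {"name": "move_arm", "arguments": {"increments": "0 0 0 0 0 -0.3 255;0 0 0 0 0 -0.3 255;0 0 0 0 0 -0.4 255;0 0 0 0 0 -0.4 255;0 0 0 0 0 -0.4 255;0 0 0 0 0 -0.4 255;0 0 0 0 0 -0.4 255;0 0 0 0 0 -0.4 255"}}

```text
time: 19.43
position: [0.4991, 0.0083, 0.094]
tool_rot: [2.499, 1.903, -0.0]
ft_force: [-1.9, -1.4, 6.6]
grip_width: 0.629
grip_force: 40.0
```

```bash
python3 st.py
```

```text
[0.4991 0.0083 0.094 ] [-1.8704 -1.3888  6.5953] [-0.3656  0.569   0.2794] 15.42520948908107 0.6286689868431623 40.001083554234356
```

>>> {"name": "move_arm", "arguments": {"increments": "0 0 0 0 0 0 255;0 0 0 0 0 0 255;0 0 0 0 0 -0.3 255;0 0 0 0 0 -0.3 255;0 0 0 0 0 -0.4 255;0 0 0 0 0 -0.4 255;0 0 0 0 0 -0.4 255;0 0 0 0 0 -0.4 255", "grip_force": 55}}

```text
time: 20.1
position: [0.4991, 0.0083, 0.0939]
tool_rot: [2.535, 1.855, -0.0]
ft_force: [-3.0, -1.8, 5.9]
grip_width: 0.621
grip_force: 55.0
```

```bash
python3 st.py; python3 mk.py
```

```text
[0.4991 0.0083 0.0939] [-3.0192 -1.79    5.9323] [-0.328   0.6472  0.3076] 17.61304062997401 0.6214629992179097 55.001753736287355
red none
orange none
```

Run:
```python
from h import *
for i in range(6):
    p=ctrl.get_image('wrist'); s=ctrl.get_state(); print(round(s['torque'][2],3),np.round(s['position'],4),round(np.degrees(R.from_rotvec(s['tool_rot']).as_euler('zyx'))[0]+90,3))
f=p['frame'].astype(int); P,uv=cloud(p); c=f[uv[:,1],uv[:,0]]
m=(np.hypot(*(P[:,:2]-[.4997,.0084]).T)<.035)&(P[:,2]>.09)&(P[:,2]<.14)&(c[:,0]-c[:,2]>60); print(m.sum(),P[m].mean(0) if m.any() else 0, c[m].mean(0) if m.any() else 0)
# key edges: yaw of arm
for z in(.13,.135):
    k=(abs(P[:,2]-z)<.003)&(np.hypot(*(P[:,:2]-[.4997,.0084]).T)<.11)
    print(z,k.sum(),cv2.minAreaRect(P[k,:2].astype(np.float32)))
```

```text
0.298 [0.4991 0.0083 0.094 ] 17.608
0.268 [0.4991 0.0082 0.0939] 17.601
0.234 [0.4991 0.0083 0.094 ] 17.6
0.263 [0.4992 0.0083 0.094 ] 17.593
0.285 [0.4992 0.0083 0.094 ] 17.6
0.327 [0.4991 0.0082 0.0939] 17.601
0 0 0
0.13 867 ((0.5009190440177917, 0.015277322381734848), (0.05723913013935089, 0.0652393326163292), 33.863121032714844)
0.135 5677 ((0.5006113648414612, 0.015680089592933655), (0.05739299952983856, 0.06606760621070862), 34.7747688293457)
```

>>> {"name": "move_arm", "arguments": {"increments": "0 0 0 0 0 0 255;0 0 0 0 0 0 255;0 0 0 0 0 0 255;0 0 0 0 0 0 255;0 0 0 0 0 0 255;0 0 0 0 0 0 255;0 0 0 0 0 -0.7 255;0 0 0 0 0 -0.8 255"}}

```text
time: 21.12
position: [0.4992, 0.0083, 0.094]
tool_rot: [2.559, 1.821, -0.0]
ft_force: [-2.4, -1.8, 5.5]
grip_width: 0.629
grip_force: 55.0
```

Run:
```python
from h import *
f=lambda s:print(round(s['torque'][2],3),round(np.degrees(R.from_rotvec(s['tool_rot']).as_euler('zyx'))[0]+90,3))
f(ctrl.get_state())
for i in range(4): ctrl.get_image('wrist'); f(ctrl.get_state())
```

```text
0.394 19.117
0.359 19.161
0.337 19.114
0.266 19.1
0.272 19.1
```

Live torque peaked at 0.39 N·m, which is on target. I'll release the ring and rise.

>>> {"name": "move_arm", "arguments": {"increments": "0 0 0 0 0 0 200;0 0 0 0 0 0 120;0 0 0 0 0 0 60;0 0 0 0 0 0 0;0 0 0 0 0 0 0;0 0 0 0 0 0 0;0 0 0 0 0 0 0;0 0 0 0 0 0 0"}}

```text
time: 21.98
position: [0.4989, 0.0086, 0.0933]
tool_rot: [-2.56, -1.821, 0.0]
ft_force: [-0.2, -0.2, -0.1]
grip_width: 0.964
grip_force: 0.0
```

>>> {"name": "move_arm", "arguments": {"increments": "0 0 10 0 0 0 0;0 0 20 0 0 0 0;0 0 25 0 0 0 0;0 0 15 0 0 0 0;0 0 0 0 0 0 0;0 0 0 0 0 0 0;0 0 0 0 0 0 0;0 0 0 0 0 0 0"}}

```text
time: 22.65
position: [0.4981, 0.0084, 0.1624]
tool_rot: [-2.559, -1.82, 0.003]
ft_force: [0.2, -0.2, 0.4]
grip_width: 1.001
grip_force: 0.0
```

```bash
python3 st.py; python3 mk.py
cat > ky.py <<'E'
from h import *
from scipy.optimize import minimize
np.set_printoptions(precision=4,suppress=True)
p=ctrl.get_image('wrist'); P,uv=cloud(p); ax=np.array([.4997,.0084])
H=np.zeros_like(p['depth']); H[uv[:,1],uv[:,0]]=P[:,2]; q=dict(p); q['frame']=H
n,half=600,.06; sc=2*half/(n-1); k=ortho(q,ax,half,.131,n)
yy,xx=np.mgrid[:n,:n]; X=half-yy*sc; Y=half-xx*sc
key=((k>.126)&(k<.141)&(np.hypot(X,Y)<.06)).astype(np.uint8)
def sol(a,c=(0,0)):
    x=(X-c[0])*np.cos(a)+(Y-c[1])*np.sin(a); y=-(X-c[0])*np.sin(a)+(Y-c[1])*np.cos(a)
    return x,y
x,y=sol(-.09)
for nm,lo,hi in(('arm',-.045,-.02),):
    m=(key>0)&(y>lo)&(y<hi)&(abs(x)<.013); d=np.polyfit(Y[m],X[m],1); print(nm,m.sum(),'yaw',np.degrees(-np.arctan(d[0])),'off',d[1])
E
python3 ky.py
```

```text
[0.4981 0.0084 0.1624] [ 0.194  -0.2476  0.4452] [-0.0122  0.0172  0.0106] 19.14881381172269 1.0009072559482235 0.0
red 4 [0.4804 0.0124 0.1261] r 0.019718946444814988 ang 168.23391782775332
orange none
arm 2513 yaw 10.55832849930508 off -0.0064270614735108395
```

>>> {"name": "move_arm", "arguments": {"increments": "-1 -10 4 0 0 2 0;-1 -12 2 0 0 2 0;-1 -12 0 0 0 2 0;-1 -12 0 0 0 2 0;-1 -10 0 0 0 2 0;-1 -6 0 0 0 2 0;-1 0 -8 0 0 1.4 0;0 0 -10 0 0 0 0", "grip_force": 25}}

```text
time: 23.42
position: [0.4921, -0.0536, 0.1509]
tool_rot: [2.33, 2.107, 0.001]
ft_force: [-0.1, 0.2, -0.4]
grip_width: 0.997
grip_force: 0.0
```

```bash
python3 st.py; python3 mk.py;  python3 - <<'E'
from h import *
np.set_printoptions(precision=4,suppress=True)
p=ctrl.get_image('wrist'); P,uv=cloud(p); f=p['frame'].astype(int); c=f[uv[:,1],uv[:,0]]
o=(np.hypot(*(P[:,:2]-[.494,-.052]).T)<.03)&(c[:,0]-c[:,2]>70)&(c[:,0]>110)&(P[:,2]>.125)&(P[:,2]<.165); print(o.sum(),P[o].mean(0),cv2.minAreaRect(P[o,:2].astype(np.float32)))
# head outline
k=(P[:,2]>.1325)&(P[:,2]<.142)&(np.hypot(*(P[:,:2]-[.4997,.0084]).T)<.03); print(k.sum(),P[k].mean(0))
a=(P[:,2]>.1265)&(P[:,2]<.1335)&(P[:,1]<-.012)&(P[:,1]>-.036)&(abs(P[:,0]-.497)<.02); d=np.polyfit(P[a,1],P[a,0],1); print('arm',a.sum(),'yaw',-np.degrees(np.arctan(d[0])),P[a].mean(0))
E
```

```text
[ 0.4921 -0.0536  0.1509] [-0.0826  0.1858 -0.394 ] [ 0.034  -0.0106  0.0011] 5.755944788016649 0.9971020049035318 0.0
red none
orange 1 [0.4807 0.012  0.126 ] r 0.019355894283956007 ang 169.14494444988048
1178 [ 0.494  -0.0465  0.1555] ((0.4935482442378998, -0.0503973662853241), (0.02325286529958248, 0.013571874238550663), 84.25004577636719)
4430 [0.5003 0.0132 0.1362]
arm 743 yaw -6.606770223076215 [ 0.4968 -0.0237  0.1307]
```

The key is still at the stop, yaw about −5.8°. Lower and grip it.

>>> {"name": "move_arm", "arguments": {"increments": "0 0 -8 0 0 0 60;0 0 -6 0 0 0 100;0 0 -4 0 0 0 140;0 0 -2 0 0 0 180;0 0 0 0 0 0 255;0 0 0 0 0 0 255;0 0 0 0 0 0 255;0 0 0 0 0 0 255"}}

```text
time: 24.18
position: [0.4923, -0.0536, 0.1318]
tool_rot: [2.33, 2.107, 0.001]
ft_force: [-1.4, -0.4, -0.1]
grip_width: 0.48
grip_force: 0.0
```

>>> {"name": "move_arm", "arguments": {"increments": "0 0 0 0 0 0 255;0 0 0 0 0 0 255;0 0 0 0 0 0 255;0 0 0 0 0 0 255;0 0 0 0 0 0 255;0 0 0 0 0 0 255;0 0 0 0 0 0 255;0 0 0 0 0 0 255"}}

```text
time: 24.85
position: [0.4927, -0.0536, 0.1318]
tool_rot: [2.329, 2.107, 0.002]
ft_force: [3.0, 0.5, 0.3]
grip_width: 0.158
grip_force: 25.0
```

```bash
python3 st.py
```

```text
[ 0.4927 -0.0536  0.1318] [2.9994 0.5288 0.3448] [-0.1499 -0.7019  0.0904] 5.740800167593335 0.1584089199457697 24.98042672057636
```

>>> {"name": "move_arm", "arguments": {"increments": "0.4 0 0 0 0 0 255;0 0 0 0 0 0 255;0 0 1.5 0 0 0 255;0 0 2 0 0 0 255;0 0 3 0 0 0 255;0 0 4 0 0 0 255;0 0 4 0 0 0 255;0 0 4 0 0 0 255", "grip_force": 40}}

```text
time: 25.52
position: [0.4912, -0.0534, 0.1498]
tool_rot: [-2.329, -2.106, 0.003]
ft_force: [0.9, -0.6, -1.6]
grip_width: 0.16
grip_force: 40.0
```

```bash
python3 st.py; python3 m.py o9
```

```text
[ 0.4912 -0.0534  0.1498] [ 0.8748 -0.5619 -1.6449] [-0.087   0.0296  0.0076] 5.753264387577559 0.1598628435961098 39.97948531061411
[ 0.492  -0.0534  0.1507] [-0.1836  0.6832 -0.6419] [-0.1362  0.034   0.0058]
key top z 0.15347479492615687 0.15474903776915597
hole [0.4986 0.009 ] [26.8944 25.2557] 6.392373561859131
dot [0.4997 0.0084] [   6.6    6.6 3449. ]
```

>>> {"name": "move_arm", "arguments": {"increments": "0 0 12 0 0 0 255;0 0 14 0 0 0 255;0 10 10 0 0 0 255;3 25 0 0 0 -1 255;4 34 0 0 0 -1 255;4 34 0 0 0 -1 255;4 34 0 0 0 -1 255;4 34 0 0 0 0 255"}}

```text
time: 26.23
position: [0.511, 0.12, 0.1869]
tool_rot: [2.403, 2.024, 0.001]
ft_force: [0.1, -0.2, -0.9]
grip_width: 0.155
grip_force: 40.0
```

>>> {"name": "move_arm", "arguments": {"increments": "4 34 0 0 0 0 255;0 34 0 0 0 0 255;0 34 0 0 0 0 255;0 20 -10 0 0 0 255;0 4 -30 0 0 0 255;0 0 -35 0 0 0 255;0 0 -35 0 0 0 255;0 0 -25 0 0 0 255"}}

```text
time: 26.9
position: [0.5134, 0.2439, 0.0487]
tool_rot: [-2.4, -2.025, 0.005]
ft_force: [-0.5, -1.0, -1.8]
grip_width: 0.157
grip_force: 40.0
```

>>> {"name": "move_arm", "arguments": {"increments": "0 0 -15 0 0 0 255;0 0 -9 0 0 0 255;0 0 -5 0 0 0 255;0 0 -3 0 0 0 255;0 0 0 0 0 0 255;0 0 0 0 0 0 255;0 0 0 0 0 0 255;0 0 0 0 0 0 255"}}

```text
time: 27.57
position: [0.5161, 0.2438, 0.0201]
tool_rot: [2.402, 2.024, 0.003]
ft_force: [0.7, -0.6, -2.0]
grip_width: 0.158
grip_force: 40.0
```

```bash
python3 st.py
```

```text
[0.5161 0.2438 0.0201] [ 0.7252 -0.6189 -2.0013] [-0.0769 -0.0027  0.0004] 9.755877969538517 0.15828481260306382 39.979425561614335
```

>>> {"name": "move_arm", "arguments": {"increments": "0 0 -4 0 0 0 255;0 0 -3 0 0 0 255;0 0 -2 0 0 0 255;0 0 -1.5 0 0 0 255;0 0 -1 0 0 0 255;0 0 -0.7 0 0 0 255;0 0 0 0 0 0 255;0 0 0 0 0 0 255"}}

```text
time: 28.23
position: [0.5155, 0.2436, 0.0068]
tool_rot: [2.402, 2.025, 0.0]
ft_force: [-0.3, 0.1, -0.9]
grip_width: 0.16
grip_force: 40.0
```

```bash
python3 st.py
```

```text
[0.5155 0.2436 0.0068] [-0.2999  0.0677 -0.9219] [-0.0691  0.0288  0.0016] 9.75099254211112 0.159858275962287 39.97939118184149
```

>>> {"name": "move_arm", "arguments": {"increments": "0 0 -0.7 0 0 0 255;0 0 0 0 0 0 220;0 0 0 0 0 0 160;0 0 0 0 0 0 100;0 0 0 0 0 0 50;0 0 0 0 0 0 0;0 0 0 0 0 0 0;0 0 0 0 0 0 0"}}

```text
time: 28.9
position: [0.5154, 0.2435, 0.006]
tool_rot: [2.402, 2.025, 0.0]
ft_force: [-0.3, 0.8, 0.3]
grip_width: 0.528
grip_force: 0.0
```

>>> {"name": "move_arm", "arguments": {"increments": "0 0 0 0 0 0 0;0 0 0 0 0 0 0;0 0 0 0 0 0 0;0 0 20 0 0 0 0;0 0 35 0 0 0 0;0 0 40 0 0 0 0;0 0 40 0 0 0 0;0 0 40 0 0 0 0"}}

```text
time: 29.57
position: [0.515, 0.2434, 0.1829]
tool_rot: [-2.402, -2.025, 0.0]
ft_force: [1.1, -0.7, -0.2]
grip_width: 0.995
grip_force: 0.0
```

```bash
python3 st.py
python3 - <<'E'
from h import *
np.set_printoptions(precision=4,suppress=True)
p=ctrl.get_image('wrist'); P,uv=cloud(p)
for n,c in(('head',(.5264,.3044)),('tail',(.532,.339)),('arm',(.522,.28)),('tip',(.509,.20))):
    m=(np.hypot(*(P[:,:2]-c).T)<.022)&(P[:,2]>.003)&(P[:,2]<.03); print(n,m.sum(),P[m].mean(0),np.percentile(P[m,2],[50,95]))
print([(d['centre'],d['score']) for d in ctrl.find_in('setting_key',p)])
E
```

```text
[0.515  0.2434 0.1829] [ 1.0504 -0.6608 -0.1824] [-0.0191 -0.0363 -0.0663] 9.738735366078828 0.994771888892024 0.0
head 612 [0.527  0.3048 0.0101] [0.0105 0.0119]
tail 538 [0.5319 0.3319 0.0105] [0.0106 0.0119]
arm 469 [0.5228 0.2801 0.0076] [0.0065 0.0116]
tip 238 [0.5109 0.2081 0.0056] [0.0057 0.0069]
[([0.5231, 0.2833, 0.0093], 0.97)]
```

The key lies flat (head top 10 mm, arm top 5 mm). One more check of the barrel before handing in.

>>> {"name": "move_arm", "arguments": {"increments": "0 -20 10 0 0 0 0;-2 -38 10 0 0 1 0;-2 -38 10 0 0 2 0;-2 -38 10 0 0 2 0;-2 -38 0 0 0 2 0;-3 -38 0 0 0 2 0;-3 -30 0 0 0 1 0;0 -8 0 0 0 0 0"}}

```text
time: 30.33
position: [0.5005, -0.0112, 0.2208]
tool_rot: [2.224, 2.217, -0.003]
ft_force: [1.2, -1.8, 0.7]
grip_width: 1.001
grip_force: 0.0
```

>>> {"name": "move_arm", "arguments": {"increments": "0 0 0 0 0 0 0;0 0 0 0 0 0 0;0 0 0 0 0 0 0;0 0 0 0 0 0 0;0 0 0 0 0 0 0;0 0 0 0 0 0 0;0 0 0 0 0 0 0;0 0 0 0 0 0 0"}}

```text
time: 31.0
position: [0.5014, -0.0041, 0.221]
tool_rot: [2.216, 2.227, 0.0]
ft_force: [0.1, 0.2, -0.5]
grip_width: 1.001
grip_force: 0.0
```

Run:
```python
from mk import *
s=ctrl.get_state(); print(s['position'])
p=ctrl.get_image('wrist'); P,uv=cloud(p)
H=np.zeros_like(p['depth']); H[uv[:,1],uv[:,0]]=P[:,2]; q=dict(p); q['frame']=H
n,half=600,.03
k=ortho(q,(.4997,.0084),half,.134,n); m=((k>.1295)&(k<.142)).astype(np.uint8)
m=cv2.morphologyEx(m,cv2.MORPH_OPEN,np.ones((31,31))); N,l,st,_=cv2.connectedComponentsWithStats(m); i=l[n//2,n//2]
r=cv2.minAreaRect(cv2.findContours((l==i).astype(np.uint8),0,1)[0][0]); print('square',np.array(r[1])*.1,r[2])
v,u=np.nonzero(l==i)
# best angle by maximizing projection sharpness
best=min(np.arange(-30,30,.25),key=lambda a:(lambda c,s_:np.ptp(np.percentile(u*c+v*s_,[2,98]))+np.ptp(np.percentile(-u*s_+v*c,[2,98])))(np.cos(np.radians(a)),np.sin(np.radians(a)))); print('fit angle (image cw+)',best)
```

```text
red none
orange 2 [0.4968 0.0313 0.1146] r 0.023117117775578875 ang 97.15715012228141
[ 0.5014 -0.0043  0.2211]
square [25.7774 24.9098] 10.30484676361084
fit angle (image cw+) 9.25
```

The square yaw is about −9.8° against the regulator's −9.9°, so the barrel is at the stop setting. The ring's mark sprang back about 4.5°, which agrees with a peak near 0.4 N·m. Handing in.

```bash
python3 -c "
from bench import ctrl
print(ctrl.close_job())"
```

```text
the job is handed in; nothing more can be done
None
```

The job is handed in at about 31 s: the barrel is at the stop setting, the lock ring is tightened to about 0.4 N·m, and the key is off and lying flat on the worktop clear of the regulator.

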